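# Pin the bar-tool chest and hold its lid half open

### The job

Take the lock pin out of its rest and drop it through the two holes in line at the left side of the wooden chest (chest tongue and dock lug) until its head rests on the tongue, and let go of it, so that the chest cannot slide. Then take the lid by its barrel pull, raise it to 45 degrees and keep holding it there, still, so that I can fit the lid stay: the program finishes while holding the lid, which falls shut if let go. Leave the glass, the jigger and the cup standing where they are.

Things in the scene. Friction and masses are not known exactly. Their poses are not given: they have to be found in the camera images.
- dock: flat dark wooden board 190 x 262 x 10 mm fixed to the worktop under the chest; origin at its centre on the worktop. x points from the chest's front (robot side) to its back (hinge side), y to the chest's left as seen from the robot, z up. On its left a steel lug 48 x 48 mm, 18 mm high, has an upright 13 mm through hole centred at (-55, 165) mm.
- chest (a joint): how far the chest has slid towards the robot on its dock, m: 0 (the start) is home, both pin holes in line; 0.06 fully out; friction about 2 N. The chest is a wooden box 160 (x) x 240 (y) mm centred on the dock; its top with the lid shut is 98 mm above the worktop.
- tongue_hole (a point): centre of the mouth of the 13 mm through hole in the chest's steel tongue, on its upper face, 28 mm above the worktop. The tongue is 8 mm thick and sticks out of the chest's left side 2 mm above the dock's lug; the hole lies 45 mm out from the chest's side. Both holes are upright with a 2 mm chamfer.
- lock_pin: loose steel pin standing upright in its rest: shaft 10 mm diameter, 24 mm long with tapered foot, below a round grip head 22 mm diameter, 45 mm high (24 to 69 mm above the foot). Origin at the middle of the foot's end, z up along the pin. 60 to 130 g. Fully home, the head's underside lies on the tongue and the foot is 24 mm below the hole's mouth.
- pin_tip (a point): the middle of the pin's foot end (same point as the lock_pin origin).
- pin_rest: dark wooden block 56 x 56 mm, 28 mm high, fixed to the worktop, with a 13 mm hole, 26 mm deep, in which the pin stands with its head resting on the block; origin at the centre of its underside. It stands to the right or to the left of the chest.
- chest_lid (a joint): angle of the chest's lid in rad: 0 shut, grows as the front edge rises, 0.785 = 45 degrees, stop at 1.7. Moves freely and falls shut by its own weight; holding it at the pull takes about 2 N.
- lid_hinge (a point): middle of the lid's hinge line, at the upper back edge of the chest, 85 mm above the worktop; the hinge line runs along the dock's y axis.
- lid_pull: steel barrel pull at the middle of the lid's front edge: cylinder 20 mm diameter, 40 mm long along the hinge direction, flat ends, 34 mm ahead of the edge on a 9 mm stem. Origin at the barrel's centre, with lid shut 194 mm ahead of the hinge line, 6 mm above it, 91 mm above the worktop; it turns with the lid. Can be pinched from above by its ends and then turns between the pads.
- rocks_glass: empty clear tumbler, 80 mm diameter, 92 mm high, loose, upright beside the work; bystander. Origin at the centre of its underside.
- the_jigger: hourglass-shaped metal measure, 43 mm diameter, 84 mm high, loose; bystander. Origin at the centre of its underside.
- shot_cup: small metal cup, 53 mm diameter, 46 mm high, loose; bystander. Origin at the centre of its underside.
Things that resemble listed ones, but are neither listed nor needed, are in the scene too. Of the things shaped like the lock_pin, the steel one is meant.

How it is judged:
On the way, in this order (a step that is already met when the one before it is completed fails the run):
1. with the lid still shut, the pin is fully home through tongue and lug and let go (z of pin_tip in the frame of tongue_hole below -0.02 m and horizontal distance between pin_tip and tongue_hole below 0.006 m and angle between lock_pin's own z axis and vertical below 0.15 rad and value of joint chest below 0.007 m and contact force between the fingers and lock_pin below 0.1 N and value of joint chest_lid below 0.06 rad), for 0.2 s.
2. the lid is being raised by its pull (value of joint chest_lid above 0.3 rad and contact force between the fingers and lid_pull above 0.3 N), for 0.2 s.
At the end, for the whole second after the job is handed in: Fingers still hold the lid by its pull (over 0.3 N), lid still (under 0.05 rad/s) at 45 +-6 degrees; pin let go, upright within 8 degrees, at least 20 mm down the tongue's hole and within 6 mm of its axis; chest within 7 mm of home (z of pin_tip in the frame of tongue_hole below -0.02 m and horizontal distance between pin_tip and tongue_hole below 0.006 m and angle between lock_pin's own z axis and vertical below 0.15 rad and value of joint chest below 0.007 m and contact force between the fingers and lock_pin below 0.1 N and value of joint chest_lid between 0.68 and 0.89 rad and velocity of joint chest_lid between -0.05 and 0.05 rad/s and contact force between the fingers and lid_pull above 0.3 N); the arm keeps its last pose, push and grip.
It fails at once if the glass is moved more than 25 mm (distance of rocks_glass from where it was at the start of the episode above 0.025 m).
It fails at once if the jigger is moved more than 25 mm (distance of the_jigger from where it was at the start of the episode above 0.025 m).
It fails at once if the cup is moved more than 25 mm (distance of shot_cup from where it was at the start of the episode above 0.025 m).
It also fails if it takes over 61 s, if anything falls off the work surface, if the arm or the gripper's body presses on something with over 40 N, if the wrist force passes 120 N, or if a joint passes its speed limit or range.

### The arm

A 6-joint arm with a two-finger parallel gripper is mounted at the origin on a cart in front of the work surface, level with it; the furniture and walls round the work are solid. World frame = base frame: x ahead of the robot, y to its left, z up, the work surface at z = 0. Lengths are in m, angles in rad, forces in N, time in s.
With the tool pointing down it reaches from about 0.35 to 0.925 m from the base axis. Payload 6.4 kg.
Tool frame: the origin (TCP) lies midway between the tips of the shut fingers; the grasp point (between the pads) lies 19 mm behind it (manip.pinch_z is the distance from the TCP to the grasp point, in m); z points along the fingers, y is the line along which they close (so a half turn about z gives the same grasp; the last joint's range is limited). The gripper opens to 85 mm and grips with 20 to 120 N. Pads are 22 mm wide; open, the fingers measure 114 mm over their backs; the gripper's body (76 mm by 85 mm) begins 54 mm behind the grasp point. The pads swing forward as they close: fully open they stand 13 mm farther back than shut.
Start: joints at [-1.466, 0.245, 1.558, -0, 1.339, -0.174], TCP at [0.179, -0.625, 0.231] pointing down, gripper open.
Joint ranges: [-3.13, 3.13], [-1.02, 2.26], [0.13, 2.54], [-0.95, 4.09], [0.21, 2.88], [-2.74, 2.74]. Speed limits (rad/s): [2.57, 2.57, 3.14, 3.14, 3.14, 3.14].

### API

Orientations are given as a rotation vector (axis times angle).
In Python, from cell import manip gives the robot as it stands.
- The arm moves only by the tool play_rows, never from a script. Its argument "deltas" is a list of rows, each an object of numbers: "x", "y", "z": the shift along the world's x, y, z in cm; "rx", "ry", "rz": the turn, a rotation vector about the world's x, y, z in degrees. In form: [{"x": .., "y": .., "z": .., "rx": .., "ry": .., "rz": ..}, ...]. A call has 1 to 20 rows; each row is the pose to reach, as a shift and turn from the pose commanded when the call began; what a row does not reach only later rows make up. A row lasts 1/12 s, in which the tool goes at most 41.7 mm and 7.16 degrees, less where a joint would pass 70% of its speed; a pose out of reach is approached as far as the arm can. A call with a gripper value outside its range is refused whole. "jaw" is the finger opening in cm, from 0 to 8.54, set as the call begins (left out, the last holds). The fingers move at their own pace and stop on an object; the grip force is fixed at half the most. Time passes only in rows, so rows that repeat a pose let the fingers close. It gives the time, the measured TCP pose, the force, the opening and the grip force at its end, in the units of the state.
- manip.get_state(): the state, without advancing time (a new reading comes with each control period).
- manip.grab_frame(name): name is "side" or "top"; returns (picture, depth): 480x640x3 uint8, blue, green, red; 480x640 float32, m along the optical axis (not along the pixel's ray), 0 where there is no reading.
- manip.camera_model(name): a dict with "fx", "fy", "cx", "cy" (pixels), "R" (3x3) and "t" (3): a world point X has camera coordinates R X + t. Camera axes: x right, y down, z forward; pixel columns grow to the right and rows downward; lengths in m; the calibration is good to about 2 mm. A picture is of the moment at which its call begins. camera_model takes no time and is no camera call.
- manip.finish_job(): hands the job in; it is judged then, once.
Trained networks look in the newest picture that a camera, given by its name, has taken for a name from the list of things; names that differ only in an ending like _2 or _b are one class to them, and where a whole thing is asked for, a point or a joint stands for the part that bears it (a point fixed in the world has none). Each returns a list of dicts, best first, with "p" (0 to 1); they miss things now and then, are a little off and sometimes report something else, mostly with a low value. They report only what shows in the picture. A call takes as long as a camera call. They do not tell look-alikes from the thing itself.
- manip.silhouettes(target, camera): "mask" (480x640 bool, what is visible of it) and "pixel" ([column, row] in pixels, amid what is visible of it).
The state is a dict: "clock": time; "joint_pos": joint angles; "joint_vel": joint speeds; "joint_efforts": joint torques, N m; "tool_pos": TCP position; "eef_rot": TCP orientation; "wrist_force": force on the tool from outside, world axes, zero at the start; "torque": the same for the moment, N m; "opening": opening from 0.0 (shut) to 1.0 (fully open); "finger_force": force on a finger pad.
Only numpy, scipy, OpenCV 4.12 (cv2) and the standard library are available. Lean on these libraries where they do the work, as an engineer would, in place of code of your own. Each camera call takes 0.05 s, during which the arm holds its last target. There are 200 camera calls.

## Working session

There is one attempt and no reset: what is moved stays moved. The work goes in short steps, Python scripts to look and compute and a tool call to move; the robot and the scene stay as the last step left them, time stands still between calls to the robot, and variables do not carry over. Pictures are saved under pics/ and viewed, at most 10 in all, crops included, and the job is handed in when it is done.

Besides the shell and the picture viewer there is one more tool, called as name([rows], argument=value, ...), one row to a line, values as JSON. play_rows: Moves the arm, as the interface text tells. Its arguments: {"type":"object","properties":{"deltas":{"type":"array"},"jaw":{"type":"number"}},"required":["deltas"]}

```bash
mkdir -p pics; ls; cat > h.py <<'E'
import numpy as np, cv2
from cell import manip
def shot(c,name=None):
    im,d=manip.grab_frame(c)
    if name: cv2.imwrite('pics/%s.png'%name,im)
    return im,d
def pts(c,mask,d):
    m=manip.camera_model(c); v,u=np.nonzero(mask&(d>0)); z=d[v,u]
    P=np.c_[(u-m['cx'])/m['fx']*z,(v-m['cy'])/m['fy']*z,z]
    return (P-np.array(m['t']))@np.array(m['R'])
def px(c,X):
    m=manip.camera_model(c); p=np.array(m['R'])@np.array(X)+np.array(m['t'])
    return [m['fx']*p[0]/p[2]+m['cx'],m['fy']*p[1]/p[2]+m['cy']]
E
python3 - <<'E'
from h import *
np.set_printoptions(precision=4,suppress=True)
for c in('top','side'):
    im,d=shot(c,c+'0'); m=manip.camera_model(c); print(c,-np.array(m['R']).T@m['t'],m['fx'])
    for n in ['dock','tongue_hole','lock_pin','pin_rest','lid_pull','chest_lid','rocks_glass','the_jigger','shot_cup']:
        for r in manip.silhouettes(n,c)[:3]:
            P=pts(c,r['mask'],d)
            if len(P)>3: print(n,round(r['p'],2),r['pixel'],len(P),np.median(P,0),np.percentile(P,2,axis=0),np.percentile(P,98,axis=0))
print(manip.get_state(),manip.pinch_z)
E
```

```text
pics
top [ 0.2857 -0.0044  1.3387] 570.8034836145654
dock 0.74 [326.9, 216.3] 9707 [ 0.5706 -0.0239  0.0983] [ 0.4888 -0.1497  0.0069] [0.6703 0.141  0.1044]
tongue_hole 0.89 [321.0, 212.4] 8846 [ 0.5754 -0.0222  0.0987] [ 0.4963 -0.1455  0.0232] [0.6708 0.1395 0.1045]
lock_pin 0.52 [181.1, 296.5] 111 [0.3891 0.2946 0.0664] [0.3793 0.2873 0.0302] [0.3982 0.3072 0.0737]
pin_rest 0.7 [161.6, 274.9] 625 [0.4441 0.3463 0.0269] [ 0.4205  0.3263 -0.0023] [0.4781 0.3821 0.0406]
lid_pull 0.48 [320.2, 254.6] 210 [ 0.4802 -0.0189  0.0976] [ 0.4681 -0.0354  0.0728] [0.5118 0.0019 0.104 ]
chest_lid 0.94 [328.3, 208.5] 7674 [ 0.5863 -0.0307  0.0993] [ 0.4922 -0.1467  0.0929] [0.671  0.0826 0.1047]
rocks_glass 0.57 [472.6, 253.5] 1250 [ 0.4946 -0.3738  0.0334] [ 0.4528 -0.4009  0.0058] [ 0.5273 -0.3249  0.0927]
rocks_glass 0.3 [320.2, 210.8] 8839 [ 0.5754 -0.0239  0.0987] [ 0.4968 -0.1468  0.0228] [0.67   0.1411 0.1045]
the_jigger 0.56 [441.8, 179.0] 449 [ 0.6637 -0.3038  0.0477] [ 0.645  -0.3233 -0.0003] [ 0.7005 -0.2855  0.0855]
shot_cup 0.76 [171.3, 179.0] 466 [0.6718 0.3366 0.0175] [ 0.6425  0
[... 1280 characters left out ...]
310.0, 189.1] 297 [ 0.6579 -0.2968  0.0411] [ 0.6415 -0.3997 -0.0027] [ 0.6828 -0.2844  0.0829]
shot_cup 0.9 [215.0, 353.1] 749 [0.6653 0.325  0.0247] [ 0.6382  0.3033 -0.002 ] [0.6872 0.3558 0.0448]
{'clock': 1.0, 'joint_pos': array([-1.4661,  0.2451,  1.5578,  0.    ,  1.3387, -0.1741]), 'joint_vel': array([-0.0006,  0.0002,  0.0002, -0.0013,  0.001 ,  0.0008]), 'joint_efforts': array([  0.0006, -42.9522, -32.6427,  -0.0002,   0.0004,   0.    ]), 'tool_pos': array([ 0.1789, -0.6249,  0.2313]), 'eef_rot': array([3.1111, 0.4365, 0.    ]), 'wrist_force': array([-0.0856, -0.777 , -0.4819]), 'torque': array([-0.0579,  0.0098,  0.0009]), 'finger_force': 0.0, 'opening': 1.0005395151735812} 0.0187
```

```bash
python3 - <<'E'
import cv2
a=cv2.imread('pics/top0.png')[140:340,120:520]; b=cv2.imread('pics/side0.png')[160:440,160:440]
a=cv2.resize(a,(800,400),interpolation=cv2.INTER_CUBIC)
cv2.imwrite('pics/a1.png',a); cv2.imwrite('pics/b1.png',cv2.resize(b,(600,600),interpolation=cv2.INTER_CUBIC))
E
```

```text
(no output)
```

View pics/a1.png

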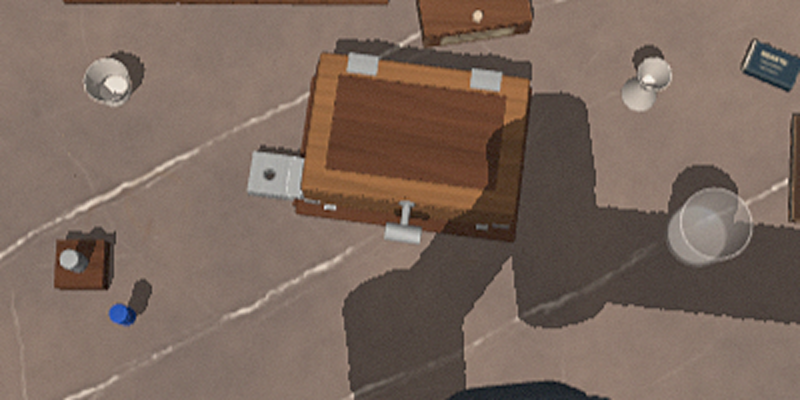

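View pics/b1.png

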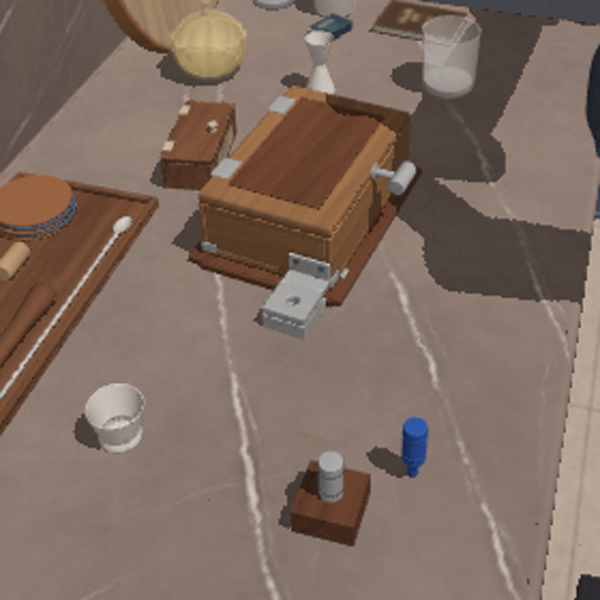

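Top crop: steel pin in its rest at (72,259), blue decoy at (122,314), tongue hole at (269,174), and the pull at (403,233). Side crop: hole at (293,300), pin head at (331,460).

```bash
cat >> h.py <<'E'
def ray(c,u,v,z):
    m=manip.camera_model(c); R=np.array(m['R']); o=-R.T@np.array(m['t'])
    w=R.T@np.array([(u-m['cx'])/m['fx'],(v-m['cy'])/m['fy'],1.]); return o+w*(z-o[2])/w[2]
def hole(c,im,u,v,r=9):
    g=cv2.cvtColor(im,cv2.COLOR_BGR2GRAY).astype(float)[v-r:v+r+1,u-r:u+r+1]
    return g
E
python3 - <<'E'
from h import *
np.set_printoptions(precision=4,suppress=True,linewidth=150)
im,d=shot('top')
for n in('lid','pin'):pass
r=manip.silhouettes('chest_lid','top')[0]; m=manip.camera_model('top')
v,u=np.mgrid[0:480,0:640]; full=pts('top',np.ones_like(d,bool),d)
P=full[(full[:,2]>0.094)&(full[:,2]<0.104)&(full[:,0]>.4)&(full[:,0]<.75)&(abs(full[:,1]+.02)<.2)]
rr=cv2.minAreaRect(P[:,:2].astype(np.float32)); print('lid rect',rr,cv2.boxPoints(rr))
for c,(hu,hv) in (('top',(254,227)),('side',(297,300))):
    im,d=shot(c)
    g=cv2.cvtColor(im,cv2.COLOR_BGR2GRAY); k=7
    w=g[hv-k:hv+k+1,hu-k:hu+k+1].astype(float); b=np.clip(np.percentile(w,60)*.75-w,0,None)
    n,l,s,ce=cv2.connectedComponentsWithStats((b>0).astype(np.uint8))
    for i in range(1,n):
        if s[i,4]>4: uu,vv=ce[i]+[hu-k,hv-k]; print(c,'hole',uu,vv,s[i],ray(c,uu,vv,.028))
    F=pts(c,np.ones_like(d,bool),d)
    for n,q in (('pin',(.44,.355)),('pull',(.475,-.018))):
        S=F[(np.hypot(F[:,0]-q[0],F[:,1]-q[1])<.045)&(F[:,2]>(.066 if n=='pin' else .078))&(F[:,0]<(.5 if n=='pin' else .487))]
        print(c,n,len(S),np.median(S,0),S.min(0),S.max(0)); 
        if n=='pull': print(cv2.minAreaRect(S[:,:2].astype(np.float32)))
E
```

```text
lid rect ((0.5704294443130493, -0.029679983854293823), (0.2396383136510849, 0.2050718516111374), 82.61646270751953) [[ 0.4533 -0.1353]
 [ 0.6567 -0.1617]
 [ 0.6875  0.076 ]
 [ 0.4841  0.1023]]
top hole 254.30769230769232 226.8846153846154 [ 5  5  6  5 26] [0.5553 0.1381 0.028 ]
top pin 76 [0.4488 0.3543 0.0726] [0.4392 0.3446 0.0661] [0.4603 0.3654 0.079 ]
top pull 154 [ 0.4761 -0.0179  0.0989] [ 0.4659 -0.0377  0.0895] [0.4864 0.002  0.1075]
((0.4776279032230377, -0.017852453514933586), (0.039431873708963394, 0.01989946886897087), 83.80130767822266)
side hole 297.4 299.9 [ 5  6  5  3 10] [0.5508 0.14   0.028 ]
side hole 291.2 306.8 [ 0 13  4  2  5] [0.5572 0.1644 0.028 ]
side pin 110 [0.4464 0.3581 0.0715] [0.4368 0.3462 0.0661] [0.457  0.3681 0.0743]
side pull 129 [ 0.4732 -0.009   0.0958] [ 0.4637 -0.037   0.0797] [0.4869 0.0063 0.1022]
((0.4753100275993347, -0.015401344746351242), (0.042733315378427505, 0.022034069523215294), 80.56771850585938)
```

play_rows([
  {"x":3,"y":3,"z":1,"rz":5},
  {"x":6,"y":6,"z":1,"rz":10},
  {"x":9,"y":9,"z":1,"rz":15},
  {"x":12,"y":12,"z":1,"rz":20},
  {"x":15,"y":15,"z":1,"rz":25},
  {"x":18,"y":18,"z":1,"rz":30},
  {"x":21,"y":21,"z":1,"rz":35},
  {"x":24,"y":24,"z":1,"rz":40},
  {"x":27,"y":27,"z":1,"rz":45},
  {"x":28,"y":30.5,"z":1,"rz":50},
  {"x":29,"y":34,"z":1,"rz":55},
  {"x":30,"y":37.5,"z":1,"rz":60},
  {"x":31,"y":41,"z":1,"rz":65},
  {"x":32,"y":44.5,"z":1,"rz":67},
  {"x":33,"y":48,"z":1,"rz":67},
  {"x":34,"y":51.5,"z":1,"rz":67},
  {"x":35,"y":55,"z":1,"rz":67},
  {"x":35,"y":58.5,"z":1,"rz":67},
  {"x":35,"y":62,"z":1,"rz":67},
  {"x":35,"y":65.5,"z":1,"rz":67},
], jaw=4.5)

```text
$.deltas[0]: bad value
```

play_rows([
  {"x":3,"y":3,"z":0,"rx":0,"ry":0,"rz":5},
  {"x":6,"y":6,"z":0,"rx":0,"ry":0,"rz":10},
  {"x":9,"y":9,"z":0,"rx":0,"ry":0,"rz":15},
  {"x":12,"y":12,"z":0,"rx":0,"ry":0,"rz":20},
  {"x":15,"y":15,"z":0,"rx":0,"ry":0,"rz":25},
  {"x":18,"y":18,"z":0,"rx":0,"ry":0,"rz":30},
  {"x":21,"y":21,"z":0,"rx":0,"ry":0,"rz":35},
  {"x":24,"y":24,"z":0,"rx":0,"ry":0,"rz":40},
  {"x":27,"y":27,"z":0,"rx":0,"ry":0,"rz":45},
  {"x":28,"y":30.5,"z":0,"rx":0,"ry":0,"rz":50},
  {"x":29,"y":34,"z":0,"rx":0,"ry":0,"rz":55},
  {"x":30,"y":37.5,"z":0,"rx":0,"ry":0,"rz":60},
  {"x":31,"y":41,"z":0,"rx":0,"ry":0,"rz":65},
  {"x":32,"y":44.5,"z":0,"rx":0,"ry":0,"rz":67},
  {"x":33,"y":48,"z":0,"rx":0,"ry":0,"rz":67},
  {"x":34,"y":51.5,"z":0,"rx":0,"ry":0,"rz":67},
  {"x":35,"y":55,"z":0,"rx":0,"ry":0,"rz":67},
  {"x":35,"y":58.5,"z":0,"rx":0,"ry":0,"rz":67},
  {"x":35,"y":62,"z":0,"rx":0,"ry":0,"rz":67},
  {"x":35,"y":65.5,"z":0,"rx":0,"ry":0,"rz":67},
], jaw=4.5)

```text
clock: 2.87
tool_pos: [0.5288, 0.0318, 0.2315]
eef_rot: [2.353, 2.081, 0.001]
wrist_force: [-0.2, 0.2, 0.5]
opening: 0.524
finger_force: 0.0
```

play_rows([
  {"x":-0.8,"y":3.2,"z":0,"rx":0,"ry":0,"rz":0},
  {"x":-1.6,"y":6.4,"z":0,"rx":0,"ry":0,"rz":0},
  {"x":-2.4,"y":9.6,"z":0,"rx":0,"ry":0,"rz":0},
  {"x":-3.2,"y":12.8,"z":0,"rx":0,"ry":0,"rz":0},
  {"x":-4,"y":16,"z":0,"rx":0,"ry":0,"rz":0},
  {"x":-4.8,"y":19.2,"z":0,"rx":0,"ry":0,"rz":0},
  {"x":-5.6,"y":22.4,"z":0,"rx":0,"ry":0,"rz":0},
  {"x":-6.4,"y":25.6,"z":-1,"rx":0,"ry":0,"rz":0},
  {"x":-7.2,"y":28.8,"z":-2,"rx":0,"ry":0,"rz":0},
  {"x":-8,"y":31.5,"z":-4,"rx":0,"ry":0,"rz":0},
  {"x":-8.1,"y":32.6,"z":-7,"rx":0,"ry":0,"rz":0},
  {"x":-8.1,"y":32.6,"z":-10,"rx":0,"ry":0,"rz":0},
  {"x":-8.1,"y":32.6,"z":-12,"rx":0,"ry":0,"rz":0},
  {"x":-8.1,"y":32.6,"z":-12,"rx":0,"ry":0,"rz":0},
], jaw=4.5)

```text
clock: 4.03
tool_pos: [0.4444, 0.3547, 0.1061]
eef_rot: [-2.351, -2.08, 0.015]
wrist_force: [-0.7, -0.2, -0.3]
opening: 0.526
finger_force: 0.0
```

```bash
python3 - <<'E'
from h import *
print(manip.get_state()['tool_pos'])
im,d=shot('side'); cv2.imwrite('pics/c.png',cv2.resize(im[250:450,230:430],(600,600),interpolation=cv2.INTER_CUBIC))
E
```

```text
[0.44443606 0.35471876 0.10611899]
```

View pics/c.png

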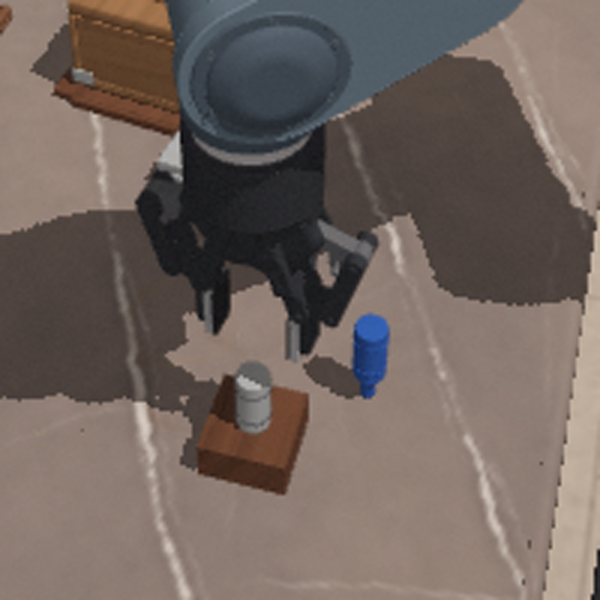

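The pin head (254,375) lies below the jaw midpoint, with the blue decoy (370,350) clear of the fingers. I'm descending.

play_rows([
  {"x":0,"y":0,"z":-2,"rx":0,"ry":0,"rz":0},
  {"x":0,"y":0,"z":-4,"rx":0,"ry":0,"rz":0},
  {"x":0,"y":0,"z":-5.5,"rx":0,"ry":0,"rz":0},
  {"x":0,"y":0,"z":-6.7,"rx":0,"ry":0,"rz":0},
  {"x":0,"y":0,"z":-6.7,"rx":0,"ry":0,"rz":0},
  {"x":0,"y":0,"z":-6.7,"rx":0,"ry":0,"rz":0},
])

```text
clock: 4.58
tool_pos: [0.4486, 0.3563, 0.0453]
eef_rot: [2.353, 2.081, 0.002]
wrist_force: [0.3, -0.2, -0.3]
opening: 0.529
finger_force: 0.0
```

play_rows([
  {"x":0,"y":0,"z":0,"rx":0,"ry":0,"rz":0},
  {"x":0,"y":0,"z":0,"rx":0,"ry":0,"rz":0},
  {"x":0,"y":0,"z":0,"rx":0,"ry":0,"rz":0},
  {"x":0,"y":0,"z":0,"rx":0,"ry":0,"rz":0},
  {"x":0,"y":0,"z":0,"rx":0,"ry":0,"rz":0},
  {"x":0,"y":0,"z":0,"rx":0,"ry":0,"rz":0},
], jaw=1.0)

```text
clock: 5.08
tool_pos: [0.4491, 0.3567, 0.0461]
eef_rot: [2.353, 2.081, 0.004]
wrist_force: [-1.2, 0.2, 7.0]
opening: 0.235
finger_force: 58.7
```

play_rows([
  {"x":0,"y":0,"z":1.5,"rx":0,"ry":0,"rz":0},
  {"x":0,"y":0,"z":3,"rx":0,"ry":0,"rz":0},
  {"x":0,"y":0,"z":5,"rx":0,"ry":0,"rz":0},
  {"x":1,"y":-2,"z":6,"rx":0,"ry":0,"rz":0},
  {"x":2,"y":-4.5,"z":6,"rx":0,"ry":0,"rz":0},
  {"x":3.5,"y":-7.5,"z":6,"rx":0,"ry":0,"rz":0},
  {"x":5,"y":-10.5,"z":6,"rx":0,"ry":0,"rz":0},
  {"x":6.5,"y":-13.5,"z":6,"rx":0,"ry":0,"rz":0},
  {"x":8,"y":-16.5,"z":6,"rx":0,"ry":0,"rz":0},
  {"x":9.5,"y":-19.5,"z":5.5,"rx":0,"ry":0,"rz":0},
  {"x":10.4,"y":-21.5,"z":5,"rx":0,"ry":0,"rz":0},
  {"x":10.5,"y":-21.7,"z":4.5,"rx":0,"ry":0,"rz":0},
  {"x":10.5,"y":-21.7,"z":4,"rx":0,"ry":0,"rz":0},
  {"x":10.5,"y":-21.7,"z":4,"rx":0,"ry":0,"rz":0},
  {"x":10.5,"y":-21.7,"z":4,"rx":0,"ry":0,"rz":0},
])

```text
clock: 6.33
tool_pos: [0.552, 0.1401, 0.0838]
eef_rot: [-2.351, -2.082, 0.001]
wrist_force: [0.2, -0.6, -1.1]
opening: 0.235
finger_force: 59.2
```

```bash
python3 - <<'E'
from h import *
s=manip.get_state();print(s['tool_pos'],s['wrist_force'])
im,d=shot('side'); cv2.imwrite('pics/d.png',cv2.resize(im[240:340,240:340],(600,600),interpolation=cv2.INTER_CUBIC))
im2,d=shot('top');cv2.imwrite('pics/d_top.png',im2)
E
```

```text
[0.55195305 0.14007183 0.08377113] [ 0.20854775 -0.58371943 -1.07178187]
```

View pics/d.png

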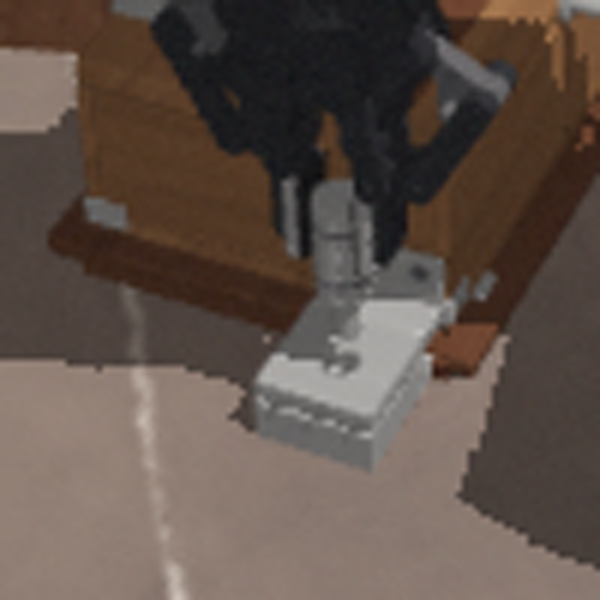

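Pin foot at about (345,335) in the crop, hole centre at (343,362): close to in line. I'll check this with the calibration.

```bash
python3 - <<'E'
from h import *
t=ray('side',297.5,295.8,.0417);h=ray('side',297.2,300.3,.028);print(t,h,h-t)
print(px('side',[.552,.1401,.0417]),px('side',[.552,.1401,.084]))
im=cv2.imread('pics/d.png')
E
```

```text
[0.54982999 0.14082608 0.0417    ] [0.55081876 0.14138223 0.028     ] [ 0.00098877  0.00055615 -0.0137    ]
[np.float64(296.67810868886784), np.float64(295.399186134795)] [np.float64(296.0358964831467), np.float64(281.32021357986525)]
```

play_rows([
  {"x":0,"y":0,"z":0,"rx":0,"ry":0,"rz":0},
  {"x":0,"y":0,"z":-0.5,"rx":0,"ry":0,"rz":0},
  {"x":0,"y":0,"z":-1.0,"rx":0,"ry":0,"rz":0},
  {"x":0,"y":0,"z":-1.3,"rx":0,"ry":0,"rz":0},
  {"x":0,"y":0,"z":-1.6,"rx":0,"ry":0,"rz":0},
  {"x":0,"y":0,"z":-1.9,"rx":0,"ry":0,"rz":0},
  {"x":0,"y":0,"z":-1.9,"rx":0,"ry":0,"rz":0},
])

```text
clock: 7.02
tool_pos: [0.5533, 0.1391, 0.0649]
eef_rot: [2.353, 2.081, 0.001]
wrist_force: [1.9, 1.0, -1.8]
opening: 0.231
finger_force: 59.1
```

play_rows([
  {"x":0.05,"y":0.03,"z":-0.3,"rx":0,"ry":0,"rz":0},
  {"x":0.05,"y":0.03,"z":-0.6,"rx":0,"ry":0,"rz":0},
  {"x":0.05,"y":0.03,"z":-0.9,"rx":0,"ry":0,"rz":0},
  {"x":0.05,"y":0.03,"z":-1.2,"rx":0,"ry":0,"rz":0},
  {"x":0.05,"y":0.03,"z":-1.2,"rx":0,"ry":0,"rz":0},
  {"x":0.05,"y":0.03,"z":-1.2,"rx":0,"ry":0,"rz":0},
])

```text
clock: 7.52
tool_pos: [0.5538, 0.1393, 0.0531]
eef_rot: [2.353, 2.08, 0.002]
wrist_force: [5.2, 0.2, -3.5]
opening: 0.236
finger_force: 58.8
```

play_rows([
  {"x":0.1,"y":0,"z":0,"rx":0,"ry":0,"rz":0},
  {"x":0.1,"y":0,"z":0,"rx":0,"ry":0,"rz":0},
  {"x":0.1,"y":0,"z":-0.2,"rx":0,"ry":0,"rz":0},
  {"x":0.1,"y":0,"z":-0.4,"rx":0,"ry":0,"rz":0},
  {"x":0.1,"y":0,"z":-0.6,"rx":0,"ry":0,"rz":0},
  {"x":0.1,"y":0,"z":-0.6,"rx":0,"ry":0,"rz":0},
])

```text
clock: 8.02
tool_pos: [0.5541, 0.1394, 0.0469]
eef_rot: [-2.353, -2.081, 0.001]
wrist_force: [1.2, 0.2, -2.2]
opening: 0.234
finger_force: 59.3
```

play_rows([
  {"x":0,"y":0,"z":-0.05,"rx":0,"ry":0,"rz":0},
  {"x":0,"y":0,"z":-0.05,"rx":0,"ry":0,"rz":0},
  {"x":0,"y":0,"z":-0.05,"rx":0,"ry":0,"rz":0},
  {"x":0,"y":0,"z":-0.05,"rx":0,"ry":0,"rz":0},
  {"x":0,"y":0,"z":-0.05,"rx":0,"ry":0,"rz":0},
], jaw=4.5)

```text
clock: 8.43
tool_pos: [0.5542, 0.1394, 0.0468]
eef_rot: [-2.353, -2.081, 0.0]
wrist_force: [-0.0, 0.4, -0.4]
opening: 0.527
finger_force: 0.0
```

play_rows([
  {"x":0,"y":0,"z":2,"rx":0,"ry":0,"rz":0},
  {"x":0,"y":0,"z":5,"rx":0,"ry":0,"rz":0},
  {"x":0,"y":0,"z":8,"rx":0,"ry":0,"rz":0},
  {"x":0,"y":0,"z":11,"rx":0,"ry":0,"rz":0},
  {"x":-1,"y":0,"z":14,"rx":0,"ry":0,"rz":0},
  {"x":-3,"y":-1,"z":14,"rx":0,"ry":0,"rz":7},
  {"x":-5,"y":-3,"z":14,"rx":0,"ry":0,"rz":14},
  {"x":-7,"y":-5,"z":14,"rx":0,"ry":0,"rz":21},
  {"x":-7,"y":-7,"z":14,"rx":0,"ry":0,"rz":28},
  {"x":-7,"y":-9,"z":14,"rx":0,"ry":0,"rz":35},
])

```text
clock: 9.27
tool_pos: [0.4833, 0.0489, 0.1868]
eef_rot: [1.61, 2.698, 0.0]
wrist_force: [0.6, -0.4, 0.2]
opening: 0.526
finger_force: 0.0
```

```bash
python3 - <<'E'
from h import *
s=manip.get_state();print(s['tool_pos'],s['joint_pos'])
im,d=shot('side'); cv2.imwrite('pics/e.png',cv2.resize(im[200:350,230:430],(800,600),interpolation=cv2.INTER_CUBIC))
F=pts('side',np.ones_like(d,bool),d)
S=F[(np.hypot(F[:,0]-.554,F[:,1]-.139)<.03)&(F[:,2]>.04)]
print(len(S),S.min(0),S.max(0),np.median(S,0))
S=F[(np.hypot(F[:,0]-.475,F[:,1]+.016)<.045)&(F[:,2]>.078)&(F[:,2]<.12)&(F[:,0]<.487)];print(len(S),np.median(S,0),cv2.minAreaRect(S[:,:2].astype(np.float32)))
E
```

```text
[0.4832581  0.04886395 0.18683493] [-1.33173522e-01 -1.01829829e-01  2.00872569e+00 -6.63584834e-06
  1.23460296e+00 -6.28093166e-01]
149 [0.54123699 0.12632997 0.04031093] [0.56291135 0.15105989 0.07535302] [0.55054253 0.14522291 0.06297668]
131 [ 0.47309632 -0.00966647  0.09634419] ((0.47495564818382263, -0.016838598996400833), (0.04353558272123337, 0.022833364084362984), 85.92330932617188)
```

View pics/e.png

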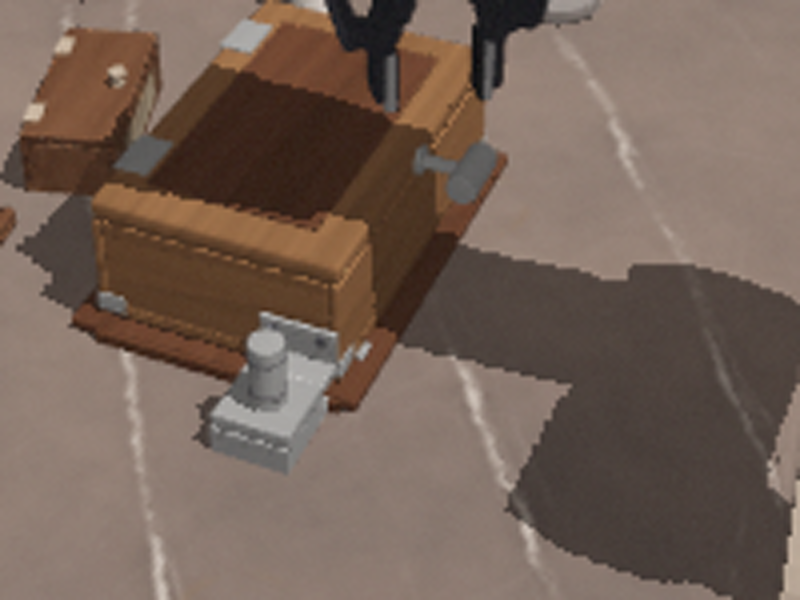

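The pin stands home with its head on the tongue (265,370), and the lid is shut with the pull at (470,170). Next is the pull.

play_rows([
  {"x":-0.1,"y":-1,"z":0,"rx":0,"ry":0,"rz":7},
  {"x":-0.2,"y":-2,"z":0,"rx":0,"ry":0,"rz":14},
  {"x":-0.3,"y":-3,"z":0,"rx":0,"ry":0,"rz":21},
  {"x":-0.4,"y":-4,"z":0,"rx":0,"ry":0,"rz":28},
  {"x":-0.5,"y":-5,"z":0,"rx":0,"ry":0,"rz":35},
  {"x":-0.6,"y":-6,"z":0,"rx":0,"ry":0,"rz":42},
  {"x":-0.7,"y":-6.6,"z":0,"rx":0,"ry":0,"rz":49},
  {"x":-0.7,"y":-6.6,"z":-1,"rx":0,"ry":0,"rz":55},
  {"x":-0.7,"y":-6.6,"z":-3,"rx":0,"ry":0,"rz":55},
  {"x":-0.7,"y":-6.6,"z":-5,"rx":0,"ry":0,"rz":55},
  {"x":-0.7,"y":-6.6,"z":-5,"rx":0,"ry":0,"rz":55},
  {"x":-0.7,"y":-6.6,"z":-5,"rx":0,"ry":0,"rz":55},
], jaw=6.5)

```text
clock: 10.32
tool_pos: [0.4766, -0.0162, 0.1361]
eef_rot: [-0.193, -3.133, -0.001]
wrist_force: [-0.6, 0.6, 0.1]
opening: 0.764
finger_force: 0.0
```

```bash
python3 - <<'E'
from h import *
s=manip.get_state();print(s['tool_pos'],s['eef_rot'],s['opening'])
im,d=shot('side'); cv2.imwrite('pics/f.png',cv2.resize(im[190:290,300:400],(600,600),interpolation=cv2.INTER_CUBIC))
print((np.array(px('side',[.476,-.017,.091]))-[300,190])*6,(np.array(px('side',s['tool_pos']))-[300,190])*6)
E
```

```text
[ 0.47661811 -0.01623233  0.13607891] [-1.93308304e-01 -3.13303244e+00 -9.69413247e-04] 0.7638688327373675
[280.66340859 314.49866538] [282.24669565 223.46492136]
```

View pics/f.png

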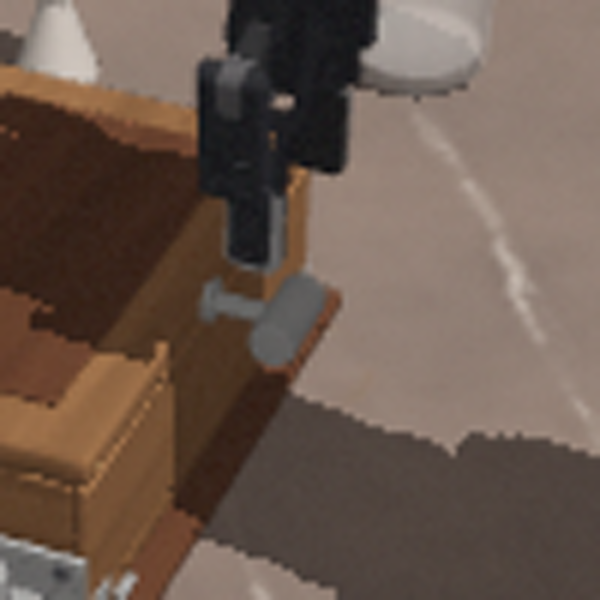

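Barrel seen at (287,322) against a predicted (281,314), about 1 mm off. The fingers straddle it, so I'm descending.

play_rows([
  {"x":-0.15,"y":0,"z":-2,"rx":0,"ry":0,"rz":0},
  {"x":-0.15,"y":0,"z":-4,"rx":0,"ry":0,"rz":0},
  {"x":-0.15,"y":0,"z":-5.5,"rx":0,"ry":0,"rz":0},
  {"x":-0.15,"y":0,"z":-6.7,"rx":0,"ry":0,"rz":0},
  {"x":-0.15,"y":0,"z":-6.7,"rx":0,"ry":0,"rz":0},
  {"x":-0.15,"y":0,"z":-6.7,"rx":0,"ry":0,"rz":0},
])

```text
clock: 10.87
tool_pos: [0.4766, -0.0167, 0.0708]
eef_rot: [0.193, 3.135, -0.0]
wrist_force: [-0.3, -0.8, -0.0]
opening: 0.763
finger_force: 0.0
```

play_rows([
  {"x":0,"y":0,"z":0,"rx":0,"ry":0,"rz":0},
  {"x":0,"y":0,"z":0,"rx":0,"ry":0,"rz":0},
  {"x":0,"y":0,"z":0,"rx":0,"ry":0,"rz":0},
  {"x":0,"y":0,"z":0,"rx":0,"ry":0,"rz":0},
  {"x":0,"y":0,"z":0,"rx":0,"ry":0,"rz":0},
  {"x":0,"y":0,"z":0,"rx":0,"ry":0,"rz":0},
], jaw=3.0)

```text
clock: 11.37
tool_pos: [0.4774, -0.0178, 0.0718]
eef_rot: [0.192, 3.132, -0.004]
wrist_force: [-2.2, -3.9, 6.5]
opening: 0.457
finger_force: 61.3
```

play_rows([
  {"x":0.05,"y":-0.01,"z":0.85,"rx":0,"ry":0,"rz":0},
  {"x":0.13,"y":-0.02,"z":1.69,"rx":0,"ry":0,"rz":0},
  {"x":0.25,"y":-0.03,"z":2.53,"rx":0,"ry":0,"rz":0},
  {"x":0.4,"y":-0.05,"z":3.36,"rx":0,"ry":0,"rz":0},
  {"x":0.59,"y":-0.07,"z":4.18,"rx":0,"ry":0,"rz":0},
  {"x":0.81,"y":-0.1,"z":5.0,"rx":0,"ry":0,"rz":0},
  {"x":1.07,"y":-0.13,"z":5.81,"rx":0,"ry":0,"rz":0},
  {"x":1.36,"y":-0.17,"z":6.6,"rx":0,"ry":0,"rz":0},
  {"x":1.69,"y":-0.21,"z":7.38,"rx":0,"ry":0,"rz":0},
  {"x":2.05,"y":-0.25,"z":8.14,"rx":0,"ry":0,"rz":0},
  {"x":2.45,"y":-0.3,"z":8.89,"rx":0,"ry":0,"rz":0},
  {"x":2.88,"y":-0.35,"z":9.62,"rx":0,"ry":0,"rz":0},
])

```text
clock: 12.37
tool_pos: [0.5036, -0.021, 0.1655]
eef_rot: [-0.192, -3.133, 0.003]
wrist_force: [1.6, -6.6, -6.5]
opening: 0.453
finger_force: 60.9
```

play_rows([
  {"x":0.46,"y":-0.06,"z":0.71,"rx":0,"ry":0,"rz":0},
  {"x":0.94,"y":-0.12,"z":1.4,"rx":0,"ry":0,"rz":0},
  {"x":1.46,"y":-0.18,"z":2.07,"rx":0,"ry":0,"rz":0},
  {"x":2.0,"y":-0.25,"z":2.71,"rx":0,"ry":0,"rz":0},
  {"x":2.58,"y":-0.32,"z":3.33,"rx":0,"ry":0,"rz":0},
  {"x":3.18,"y":-0.39,"z":3.92,"rx":0,"ry":0,"rz":0},
  {"x":3.18,"y":-0.39,"z":3.92,"rx":0,"ry":0,"rz":0},
  {"x":3.18,"y":-0.39,"z":3.92,"rx":0,"ry":0,"rz":0},
  {"x":3.18,"y":-0.39,"z":3.92,"rx":0,"ry":0,"rz":0},
  {"x":3.18,"y":-0.39,"z":3.92,"rx":0,"ry":0,"rz":0},
  {"x":3.18,"y":-0.39,"z":3.92,"rx":0,"ry":0,"rz":0},
])

```text
clock: 13.28
tool_pos: [0.5352, -0.0251, 0.2043]
eef_rot: [-0.193, -3.132, 0.004]
wrist_force: [-2.1, -6.1, -4.0]
opening: 0.452
finger_force: 61.7
```

```bash
python3 - <<'E'
from h import *
im,d=shot('side'); cv2.imwrite('pics/g.png',cv2.resize(im[150:350,200:460],(780,600),interpolation=cv2.INTER_CUBIC))
F=pts('side',np.ones_like(d,bool),d)
# pin
S=F[(np.hypot(F[:,0]-.554,F[:,1]-.139)<.02)&(F[:,2]>.066)&(F[:,2]<.09)];print('pin top',len(S),np.median(S,0),S.max(0),S.min(0))
# lid surface in chest frame
a=np.radians(-7);ex=np.array([np.cos(a),np.sin(a)]);ey=np.array([-np.sin(a),np.cos(a)])
hp=np.array([.4762,-.0172])+.194*ex
u=(F[:,:2]-hp)@ex; w=(F[:,:2]-hp)@ey
S=(w>.04)&(w<.1)&(u>-.13)&(u<-.0)&(F[:,2]>.11)&(F[:,2]<.3)
print(S.sum(),np.polyfit(u[S],F[S,2],1),np.degrees(np.arctan(np.polyfit(u[S],F[S,2],1)[0])))
E
```

```text
pin top 68 [0.55205132 0.14106641 0.07095999] [0.56365105 0.1512425  0.07437884] [0.54196017 0.12838661 0.0660008 ]
424 [-1.11030562  0.09137519] -47.99212592169631
```

View pics/g.png

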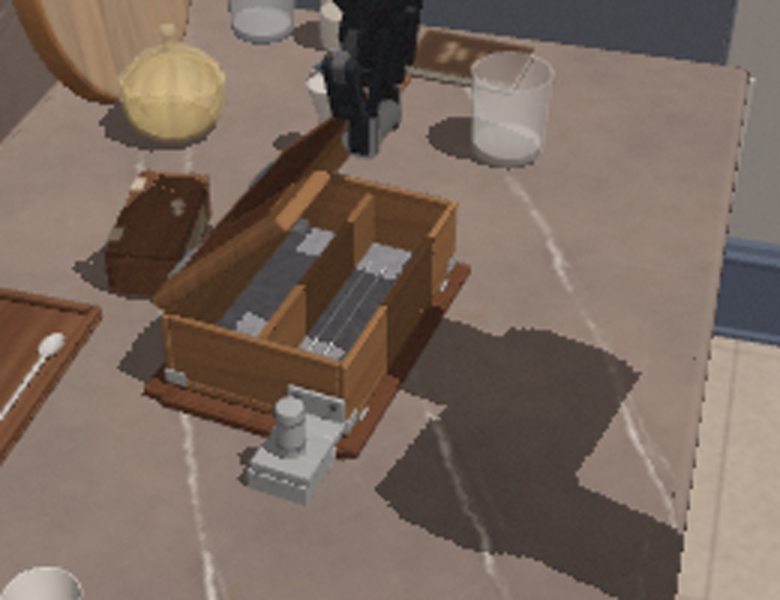

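The lid is at about 44° by the TCP travel (rise 132 mm, 58 mm back). The pin stands home at (290,425), and the glass, jigger and cup are untouched. I'm handing in.

```bash
python3 -c "
from cell import manip
s=manip.get_state();print(s['joint_vel'],s['finger_force']);print(manip.finish_job())"
```

```text
[ 0.00166951  0.00047095 -0.0008711  -0.00025718  0.00047614  0.00037207] 61.70647892435227
the job is handed in; nothing more can be done
None
```

I handed the job in at about 13 s with the steel pin home through tongue and lug and let go, the lid held still by its pull at about 44°, and the glass, jigger and cup never touched; no verdict came back.

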